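Put the wood scraps away in their fitted trays

ROBOT

A 6-joint arm with a two-finger parallel gripper is mounted at the origin on the work surface; the furniture and walls round the work are solid. World frame = base frame: x ahead of the robot, y to its left, z up, the work surface at z = 0. Lengths are in m, angles in degrees, forces in N, time in s.
With the tool pointing down it reaches from about 0.4 to 0.825 m from the base axis. Payload 7 kg.
Tool frame: the origin (TCP) lies midway between the tips of the shut fingers; the grasp point (between the pads) lies 19 mm behind it; z points along the fingers, y is the direction in which the jaws open and shut (so a half turn about z gives the same grasp; the last joint's range is limited). The gripper opens to 88 mm and grips with 3 to 60 N. Pads are 19 mm wide; open, the fingers measure 130 mm over their backs; the gripper's body (78 mm by 193 mm) begins 47 mm behind the grasp point.
Start: joints at [-47.664, 20.546, 0.682, 0, -70.136, -16.507], TCP at [0.294, -0.608, 0.227] pointing down, gripper open.
Joint ranges: [-176.03, 176.03], [-82.01, 121.73], [-58.28, 71.71], [-173.87, 95.51], [-174.79, -0.11], [-173.66, 173.66]. Speed limits (degrees/s): [136.94, 136.94, 172.46, 180, 180, 180].

INTERFACE

Orientations are given as [roll, pitch, yaw] about the fixed x, y, z axes, in that order (R = Rz(yaw) Ry(pitch) Rx(roll)).
In Python, from plant import sensors, cams, job gives the robot as it stands.
- The arm moves only by the tool move_arm, never from a script. Its argument "commands" is a list of rows, each a list of 7 numbers: the finger opening in cm, from 0 to 8.76, then the shift along the tool's x, y, z in cm, then the turn, a rotation vector about the tool's x, y, z in rad. In form: [[hand, x, y, z, wx, wy, wz], ...]. A call has exactly 8 rows; each row is the pose to reach, as a shift and turn from the pose commanded when the call began, along the tool's axes at that moment; what a row does not reach only later rows make up. A row lasts 1/8 s, in which the tool goes at most 62.5 mm and 10.7 degrees, less where a joint would pass 70% of its speed; a pose out of reach is approached as far as the arm can. A call with a gripper value outside its range is refused whole. The fingers move at their own pace and stop on an object; the grip force is fixed at half the most. Time passes only in rows, so rows that repeat a pose let the fingers close, or fill a call up. It gives the time, the measured TCP pose, the force and the opening at its end, in the units of the state.
- sensors.get_obs(): the state, without advancing time (a new reading comes with each control period).
- cams.snapshot(name): name is "side" or "top" or "wrist"; returns a dict with "frame" (420x560x3 uint8, red, green, blue), "camera_matrix" (3x3 intrinsics, pixels), "R" (3x3) and "t" (3): a world point X has camera coordinates R X + t. Camera axes: x right, y down, z forward; pixel columns grow to the right and rows downward; lengths in m; the calibration is good to about 2 mm. A picture is of the moment at which its call begins. There is no depth.
- job.close_job(): hands the job in, once; it reports no verdict.
The state is a dict: "clock": time; "joint_pos": joint angles; "qvel": joint speeds; "tau": joint torques, N m; "tool_pos": TCP position; "orientation": TCP orientation; "force": force on the tool from outside, world axes, zero at the start; "moment": the same for the moment, N m; "opening": finger opening in m.
Only numpy, scipy, OpenCV 4.12 (cv2) and the standard library are available. Lean on these libraries where they do the work, as an engineer would, in place of code of your own. Each camera call takes 0.05 s, during which the arm holds its last target.

TASK

Put the four wood scraps away in the low wooden trays: the tall square block standing upright in the square tray, the thick brick-shaped block flat in the wide oblong tray, and the wedge flat in the long slim tray. Then lay the thin flat board on top of the brick-shaped block, centred and lengthwise along it. Leave the cork sanding block and the round wax tin where they are.

Things in the scene. Friction and masses are not known exactly. Their poses are not given: they have to be found in the camera images.
- post_block: tall bare-wood block with a nearly square foot, 62 (x) x 64 (y) x 90 (z) mm, standing on end. Belongs in the square tray. Origin at the centre of its underside, z up.
- brick_block: thick brick-shaped bare-wood block, 64 (x) x 100 (y) x 63 (z) mm. Belongs in the wide oblong tray. Origin at the centre of its underside, z up.
- thin_board: thin flat piece of brown wood, 50 (x) x 90 (y) x 20 (z) mm. Belongs on top of the brick-shaped block, once that is in its tray. Origin at the centre of its underside, z up.
- wedge: slim brown wooden wedge, 30 (x) x 120 (y) mm, its height tapering from 26 mm at the +y end through 14 mm at mid length to 3 mm at the -y end; its two long sides are upright and can be gripped across x at mid length. Belongs in the slim tray, either way round. Origin at the middle of its length and width, on its underside, z up.
- square_tray: low tray with dark wooden walls and a red-brown wooden floor, square: 84 (x) x 86 (y) mm inside. Fixed to the bench. Floor 4 mm thick, walls 6 mm thick, top of the walls 14 mm above the bench; a thumb notch 40 mm wide, open down to the floor, in the middle of each of the two walls that face +x and -x. Origin at the centre of its underside (bench level), z up; x and y are parallel to its sides.
- oblong_tray: low tray with dark wooden walls and a red-brown wooden floor, wide and oblong: 86 (x) x 122 (y) mm inside. Fixed to the bench. Floor 4 mm thick, walls 6 mm thick, top of the walls 14 mm above the bench; a thumb notch 60 mm wide, open down to the floor, in the middle of each of the two walls that face +x and -x. Origin at the centre of its underside (bench level), z up; its long side is along y.
- slim_tray: low tray with dark wooden walls and a red-brown wooden floor, long and slim: 50 (x) x 140 (y) mm inside. Fixed to the bench. Floor 4 mm thick, walls 6 mm thick, top of the walls 14 mm above the bench; a thumb notch 60 mm wide, open down to the floor, in the middle of each of the two walls that face +x and -x. Origin at the centre of its underside (bench level), z up; its long side is along y.
- sanding_block: brown cork sanding block, 64 (x) x 112 (y) x 32 (z) mm; not a wood scrap, stays where it is. Origin at the centre of its underside, z up.
- wax_tin: round green wax tin, 72 mm across, 34 mm high; stays where it is. Origin at the centre of its underside.
Mind the look-alikes: they are no part of the job. What is shaped like the post_block but blue is not meant.

How it is judged (in metres and radians):
At the end, for the whole second after the job is handed in: Tall block in the square tray, brick-shaped block in the oblong, wedge in the slim: flat on the floor (4 mm), upright, centres within 18 mm of the tray's; thin board flat on the brick-shaped block, centre within 15 mm, parallel within 0.25 rad; all released and at rest (horizontal distance between post_block and square_tray below 0.018 m and z of post_block in the frame of square_tray below 0.008 m and angle between each of post_block, brick_block, wedge, thin_board's own z axis and vertical below 0.06 rad and horizontal distance between brick_block and oblong_tray below 0.018 m and z of brick_block in the frame of oblong_tray below 0.008 m and horizontal distance between wedge and slim_tray below 0.018 m and z of wedge in the frame of slim_tray below 0.008 m and horizontal distance between thin_board and brick_block below 0.015 m and z of thin_board in the frame of brick_block between 0.059 and 0.067 m and angle between the y axis of thin_board and the y axis of brick_block, either way round below 0.25 rad and linear speed of each of post_block, brick_block, thin_board, wedge below 0.01 m/s and angular speed of each of post_block, brick_block, thin_board, wedge below 0.1 rad/s); the robot touches nothing.
It fails at once if the sanding block is shifted by more than 20 mm (distance of sanding_block from where it was at the start of the episode above 0.02 m).
It fails at once if the wax tin is shifted by more than 20 mm (distance of wax_tin from where it was at the start of the episode above 0.02 m).
It also fails if it takes over 102 s, if anything falls off the work surface, if the arm or the gripper's body presses on something with over 40 N, if the wrist force passes 120 N, or if a joint passes its speed limit or range.

## Working session

There is one attempt and no reset: what is moved stays moved. The work goes in short steps, Python scripts to look and compute and a tool call to move; the robot and the scene stay as the last step left them, time stands still between calls to the robot, and variables do not carry over. Pictures are saved under pics/ and viewed, and the job is handed in when it is done.

Besides the shell and the picture viewer there is one more tool, called after ">>>" by a JSON object that holds its "name" and its "arguments". move_arm: Moves the arm, as the interface text tells. Its arguments: {"type":"object","properties":{"commands":{"type":"array"}},"required":["commands"]}

```bash
ls; mkdir -p pics; python3 - <<'E'
from plant import sensors,cams,job
import cv2,pickle
o=sensors.get_obs();print(o)
d={}
for n in("side","top","wrist"):
    s=cams.snapshot(n);d[n]=s
    cv2.imwrite(f"pics/{n}0.png",s["frame"][:,:,::-1])
    print(n,s["camera_matrix"],-s["R"].T@s["t"],s["R"])
pickle.dump(d,open("s0.pkl","wb"))
E
```

```text
pics
{'clock': 0.0, 'joint_pos': array([-4.76652022e+01,  2.05918087e+01,  6.32138792e-01, -2.12256990e-02,
       -7.01344679e+01, -1.65073739e+01]), 'qvel': array([-0.01432557, -0.01487028,  0.03612275,  0.01402878,  0.0274533 ,
       -0.10556832]), 'tau': array([ 9.60592624e-04, -5.82714808e+01,  2.93067062e+01,  6.99717969e+00,
        7.08267806e-03, -1.63276868e-04]), 'tool_pos': array([ 0.29383884, -0.60713257,  0.22560257]), 'orientation': array([ 1.79904072e+02, -7.62008418e-03, -1.54179799e+02]), 'force': array([-0.52944785,  0.50421727,  0.05169556]), 'moment': array([-0.0197594 , -0.00141861,  0.02658785]), 'opening': 0.08774852963071682}
side [[467.58293582   0.         281.06608992]
 [  0.         467.58293582 211.11853027]
 [  0.           0.           1.        ]] [0.54587082 1.18162287 1.10572371] [[-0.99933236  0.03380116 -0.0138679 ]
 [ 0.03338056  0.69041052 -0.72264725]
 [-0.01485177 -0.7226277  -0.69107787]]
top [[426.61903593   0.         279.60036485]
 [  0.         426.61903593 215.09881789]
 [  0.           0.           1.        ]] [0.36043316 0.03360992 1.16448829] [[-0.00182808 -0.99979684 -0.02007336]
 [-0.99031467  0.00459679 -0.13876499]
 [ 0.13882908  0.01962527 -0.99012188]]
wrist [[329.92121866   0.         273.08702622]
 [  0.         329.92121866 210.85751392]
 [  0.           0.           1.        ]] [ 0.22417891 -0.64117938  0.38463112] [[-0.43549013  0.9001908   0.00220747]
 [ 0.86278353  0.41669131  0.28630915]
 [ 0.25681303  0.12658938 -0.95813475]]
```

View pics/side0.png

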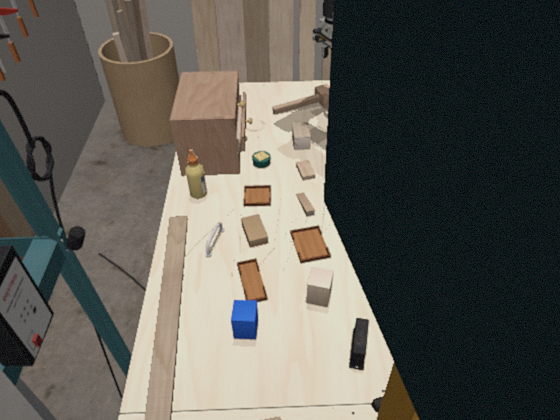

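View pics/top0.png

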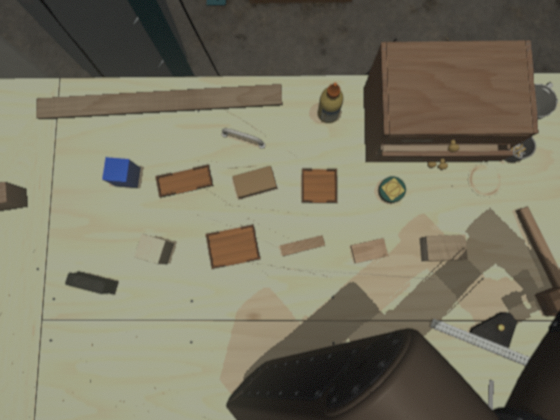

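View pics/wrist0.png

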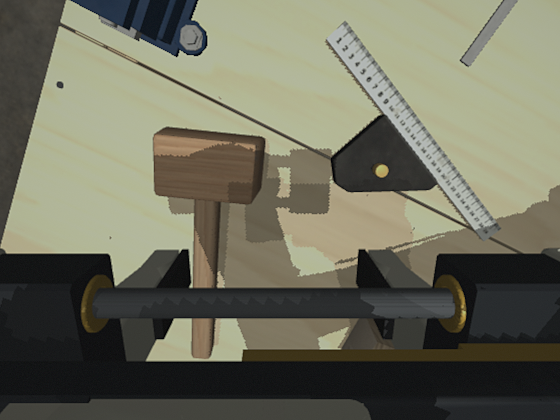

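```bash
cat > crop.py <<'E'
import cv2,pickle
def crop(im,c0,r0,w,h,k,out,step=10):
    c=cv2.resize(im[r0:r0+h,c0:c0+w,::-1],None,fx=k,fy=k,interpolation=cv2.INTER_CUBIC)
    for x in range(c0-c0%step+step,c0+w,step):
        X=int((x-c0+.5)*k);cv2.line(c,(X,0),(X,4),(0,0,255),1)
        if x%(2*step)==0: cv2.putText(c,str(x),(X-10,16),0,.35,(0,0,255),1)
    for y in range(r0-r0%step+step,r0+h,step):
        Y=int((y-r0+.5)*k);cv2.line(c,(0,Y),(4,Y),(0,0,255),1);cv2.putText(c,str(y),(6,Y+4),0,.35,(0,0,255),1)
    cv2.imwrite(out,c)
E
python3 - <<'E'
import pickle
from crop import *
d=pickle.load(open("s0.pkl","rb"))
t=d["top"]["frame"];s=d["side"]["frame"]
crop(t,95,145,160,130,5,"pics/c1.png");crop(t,225,155,155,120,5,"pics/c2.png");crop(t,340,165,140,110,5,"pics/c3.png")
crop(s,225,175,120,115,5,"pics/c4.png");crop(s,225,225,120,120,5,"pics/c5.png");crop(s,235,110,110,110,5,"pics/c6.png")
E
```

```text
(no output)
```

View pics/c1.png

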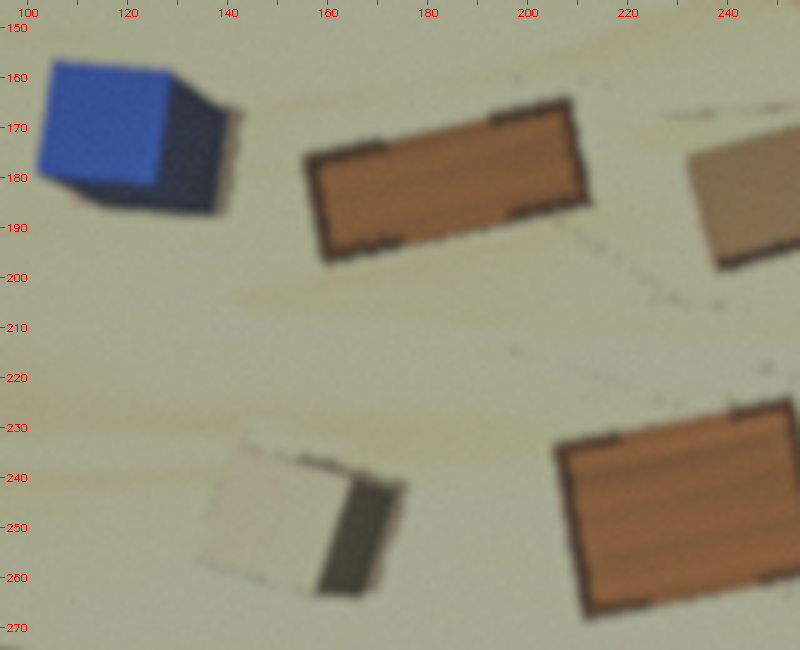

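View pics/c2.png

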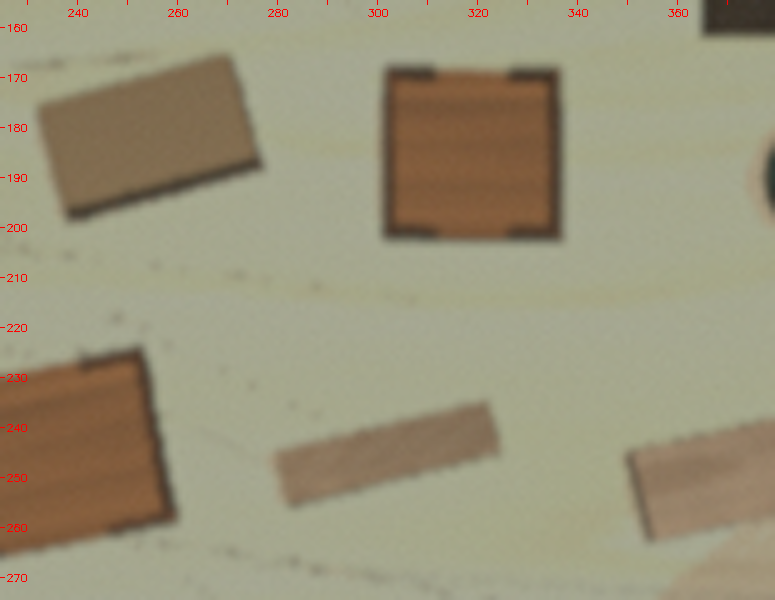

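View pics/c3.png

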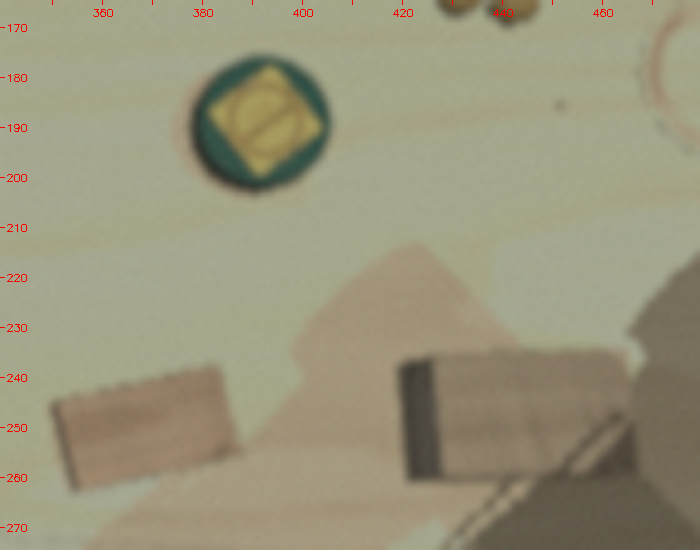

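View pics/c4.png

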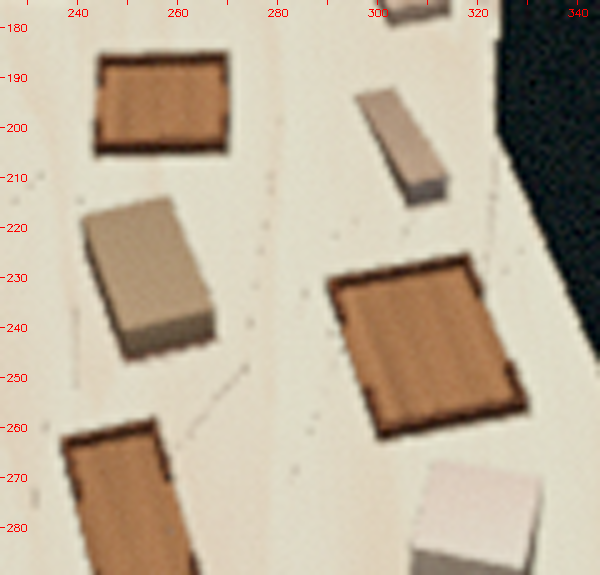

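View pics/c5.png

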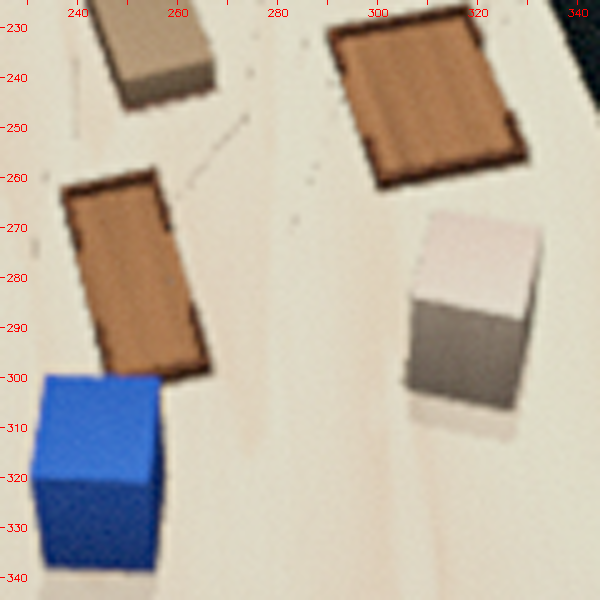

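View pics/c6.png

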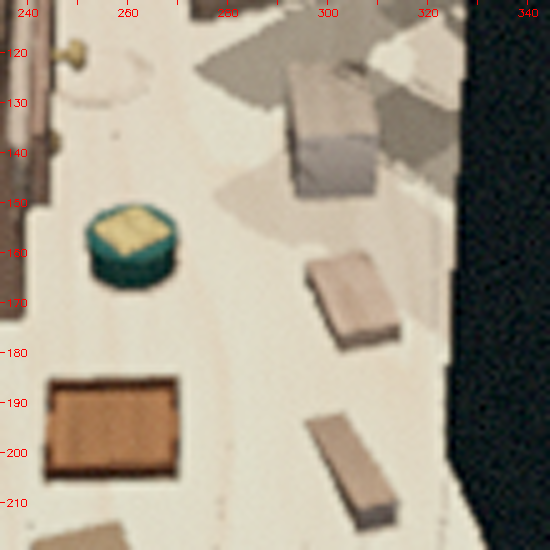

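```bash
cat > geo.py <<'E'
import numpy as np
from scipy.optimize import least_squares
def proj(s,X):
    c=np.asarray(X)@s["R"].T+s["t"]; p=c@s["camera_matrix"].T; return p[:,:2]/p[:,2:]
def ray(s,uv,z):
    C=-s["R"].T@s["t"]; d=s["R"].T@np.linalg.inv(s["camera_matrix"])@np.array([uv[0],uv[1],1.]); return C+d*(z-C[2])/d[2]
def fit(views,L,W,guess,zoff=None):
    """views: list of (snap, 4 corners TL,TR,BR,BL or None). L along y(width dir), W along x. corners local: TL=(+W/2,+L/2) ..."""
    loc=np.array([[W/2,L/2],[W/2,-L/2],[-W/2,-L/2],[-W/2,L/2]])
    dz=np.zeros(4) if zoff is None else np.array(zoff)
    def f(p):
        x,y,z,a=p;R=np.array([[np.cos(a),-np.sin(a)],[np.sin(a),np.cos(a)]])
        X=np.c_[loc@R.T+[x,y],z+dz]
        r=[]
        for s,c in views:
            q=proj(s,X)
            for i in range(4):
                if c[i] is not None:r+=list(q[i]-c[i])
        return np.array(r)
    s=least_squares(f,guess); return s.x,np.abs(s.fun).max(),np.sqrt((s.fun**2).mean())
E
cat > m0.py <<'E'
import pickle
from geo import *
d=pickle.load(open("s0.pkl","rb"));T,S=d["top"],d["side"]
O={
"slim":([(155.5,175.5),(208.5,164.5),(212,185.5),(160,197)],[None,(237,262),(255.5,258.5),(267,299)],.152,.062,.014),
"oblong":([(206,234),(252.5,224),(260,259.5),(212,268.5)],[(300.5,262),(290.5,230),(318,225.5),(330,257)],.134,.098,.014),
"square":([(301.5,168.5),(336.5,168.5),(336.5,202.5),(301.5,202.5)],[(243.5,205.5),(244.5,186),(270,185.5),(270,204.5)],.098,.096,.014),
"post":([(143,233),(166,240),(158,263.5),(134.5,257)],[(307.5,284),(311,268),(332.5,270.5),(329,288.5)],.064,.062,.09),
"wedge":([(279.5,245),(322,235),(325,245),(282.5,256)],[(306,211.5),(296,193),(303.5,192),(313.5,209)],.12,.03,.0),
"board":([(350,245),(383,237.5),(387.5,255),(354.5,262.5)],[(304,176.5),(296,163),(308,160),(314.5,172.5)],.09,.05,.02),
"brick":([(427,236),(464,235),(467,259.5),(428,260)],[(293,137.5),(292,123.5),(308.5,122),(310,137)],.1,.064,.063)}
for n,(t,s,L,W,z) in O.items():
    g=ray(T,np.mean(t,0),z)
    p,m,r=fit([(T,t),(S,s)],L,W,[g[0],g[1],z,0],[.026,.003,.003,.026] if n=="wedge" else None)
    print(n,np.round(p[:3]*1000,1),"yaw",np.round(np.degrees(p[3]),1),"max",m.round(2),"rms",r.round(2),"expect z",z*1000,"reach",np.hypot(p[0],p[1]).round(3))
E
python3 m0.py
```

```text
slim [620.7 322.3   7.9] yaw 11.8 max 0.91 rms 0.5 expect z 14.0 reach 0.699
oblong [437.1 184.3   7.3] yaw 11.0 max 1.04 rms 0.63 expect z 14.0 reach 0.474
square [604.7 -52.4   7.2] yaw -0.6 max 0.73 rms 0.4 expect z 14.0 reach 0.607
post [427.1 383.8  85.6] yaw -15.8 max 1.29 rms 0.58 expect z 90.0 reach 0.574
wedge [ 4.396e+02 -5.100e+00  2.000e-01] yaw 13.8 max 0.92 rms 0.39 expect z 0.0 reach 0.44
board [ 425.1 -181.2   20.5] yaw 13.4 max 1.64 rms 0.76 expect z 20.0 reach 0.462
brick [ 429.3 -373.3   58.9] yaw 0.7 max 1.18 rms 0.5 expect z 63.0 reach 0.569
```

```bash
cat > go.py <<'E'
# usage: go.py x y z yaw [more targets...]: prints shifts from the present measured pose
import sys,numpy as np
from plant import sensors
from scipy.spatial.transform import Rotation as Ro
o=sensors.get_obs()
R=Ro.from_euler("xyz",o["orientation"],degrees=True)
print("now",np.round(o["tool_pos"]*1000,1),np.round(o["orientation"],1),"open",round(o["opening"]*1000,1),"F",np.round(o["force"],1),"t",round(o["clock"],2))
a=list(map(float,sys.argv[1:]))
for i in range(0,len(a),4):
    x,y,z,w=a[i:i+4]
    sh=R.inv().apply(np.array([x,y,z])-o["tool_pos"])*100
    rv=(R.inv()*Ro.from_euler("xyz",[180,0,w],degrees=True)).as_rotvec()
    print("shift cm",np.round(sh,2),"turn",np.round(rv,3))
E
python3 go.py .429 -.373 .17 -89.3
```

```text
now [ 293.9 -607.2  225.8] [ 179.9   -0.  -154.2] open 87.7 F [-0.1  0.8 -0.5] t 0.15
shift cm [-22.37  15.19   5.6 ] turn [ 1.000e-03  1.000e-03 -1.132e+00]
```

>>> {"name": "move_arm", "arguments": {"commands": [[8.76,-2.8,1.9,0.7,0,0,-0.142],[8.76,-5.6,3.8,1.4,0,0,-0.283],[8.76,-8.4,5.7,2.1,0,0,-0.425],[8.76,-11.2,7.6,2.8,0,0,-0.566],[8.76,-14,9.5,3.5,0,0,-0.708],[8.76,-16.8,11.4,4.2,0,0,-0.849],[8.76,-19.6,13.3,4.9,0,0,-0.991],[8.76,-22.4,15.2,5.6,0,0,-1.132]]}}

```text
clock: 1.15
tool_pos: [0.4298, -0.3721, 0.1702]
orientation: [180.0, 0.0, -89.0]
force: [0.8, 0.5, 0.5]
opening: 0.0876
```

```bash
cat > snap.py <<'E'
import sys,pickle,cv2
from plant import cams,sensors
n,out=sys.argv[1:3]
s=cams.snapshot(n);pickle.dump(s,open(f"{out}.pkl","wb"));cv2.imwrite(f"pics/{out}.png",s["frame"][:,:,::-1])
E
python3 snap.py wrist w1; python3 go.py .429 -.373 .17 -89.3 .429 -.373 .03 -89.3
```

```text
now [ 430.9 -369.5  169.3] [ 1.80e+02  1.00e-01 -8.86e+01] open 87.6 F [-0.1  2.9 -1. ] t 1.2
shift cm [ 0.35  0.19 -0.07] turn [0.    0.001 0.012]
shift cm [ 0.36  0.19 13.93] turn [0.    0.001 0.012]
```

View pics/w1.png

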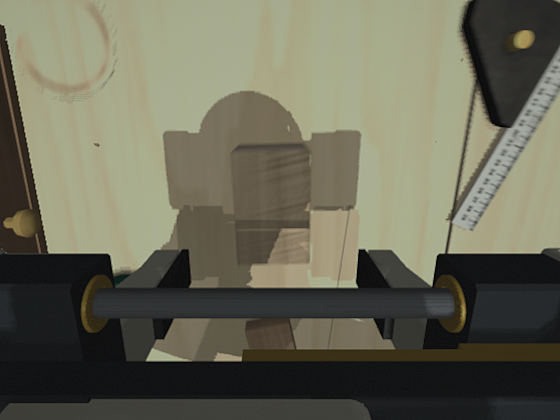

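```bash
cat > ov.py <<'E'
import sys,pickle,cv2,numpy as np
from geo import proj
def overlay(pk,boxes,out):
    s=pickle.load(open(pk,"rb"));im=s["frame"][:,:,::-1].copy()
    for (x,y,a,W,L,z0,z1) in boxes:
        a=np.radians(a);R=np.array([[np.cos(a),-np.sin(a)],[np.sin(a),np.cos(a)]])
        l=np.array([[1,1],[1,-1],[-1,-1],[-1,1]])*[W/2,L/2]@R.T+[x,y]
        for z,c in((z0,(0,255,255)),(z1,(0,0,255))):
            p=proj(s,np.c_[l,np.full(4,z)]);cv2.polylines(im,[np.int32(np.round(p*8))],True,c,1,cv2.LINE_AA,3)
    cv2.imwrite(out,im)
E
python3 -c "
from ov import *
overlay('w1.pkl',[(.4293,-.3733,.7,.064,.1,0,.063)],'pics/w1o.png')"; python3 snap.py wrist w2; python3 go.py .429 -.373 .17 -89.3;python3 -c "
from ov import *
overlay('w2.pkl',[(.4293,-.3733,.7,.064,.1,0,.063)],'pics/w2o.png')"
```

```text
now [ 430.2 -370.8  169.7] [ 1.8e+02  1.0e-01 -8.9e+01] open 87.4 F [ 0.2 -0.8 -0.5] t 1.25
shift cm [ 0.22  0.13 -0.03] turn [0.001 0.001 0.006]
```

View pics/w2o.png

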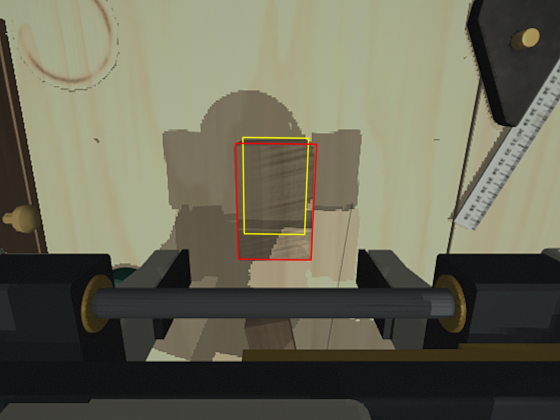

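```bash
python3 go.py .431 -.373 .03 -89.3
```

```text
now [ 430.2 -370.8  169.7] [ 1.8e+02  1.0e-01 -8.9e+01] open 87.4 F [ 0.2 -0.8 -0.5] t 1.25
shift cm [ 0.24 -0.08 13.97] turn [0.001 0.001 0.006]
```

>>> {"name": "move_arm", "arguments": {"commands": [[8.76,0,-0.1,2,0,0,0],[8.76,0,-0.1,4.5,0,0,0],[8.76,0,-0.1,7,0,0,0],[8.76,0,-0.1,9.5,0,0,0],[8.76,0,-0.1,12,0,0,0],[8.76,0,-0.1,13.5,0,0,0],[8.76,0,-0.1,14,0,0,0],[8.76,0,-0.1,14,0,0,0]]}}

```text
clock: 2.25
tool_pos: [0.4306, -0.3734, 0.0308]
orientation: [-180.0, -0.0, -89.3]
force: [0.1, 0.7, 0.2]
opening: 0.088
```

>>> {"name": "move_arm", "arguments": {"commands": [[5,0,0,0,0,0,0],[5,0,0,0,0,0,0],[5,0,0,0,0,0,0],[5,0,0,0,0,0,0],[5,0,0,0,0,0,0],[5,0,0,0,0,0,0],[5,0,0,0,0,0,0],[5,0,0,0,0,0,0]]}}

```text
clock: 3.25
tool_pos: [0.4305, -0.3732, 0.031]
orientation: [-180.0, -0.0, -89.3]
force: [-0.6, 1.9, 6.1]
opening: 0.0636
```

```bash
python3 go.py .431 -.373 .15 -89.3 .437 .184 .15 -79
```

```text
now [ 430.5 -373.2   31. ] [-180.    -0.   -89.3] open 63.6 F [-0.6  1.9  6.1] t 3.25
shift cm [ -0.02  -0.05 -11.9 ] turn [-0. -0.  0.]
shift cm [-55.7   -1.33 -11.91] turn [-0.   -0.   -0.18]
```

>>> {"name": "move_arm", "arguments": {"commands": [[5,0,0,-1,0,0,0],[5,0,0,-3,0,0,0],[5,0,0,-6,0,0,0],[5,-2,0,-9,0,0,0],[5,-5,0,-12,0,0,0],[5,-9,0,-12,0,0,0],[5,-14,0,-12,0,0,0],[5,-19,0,-12,0,0,0]]}}

```text
clock: 4.25
tool_pos: [0.4277, -0.1818, 0.1508]
orientation: [-180.0, 0.0, -89.4]
force: [1.2, 0.9, -3.2]
opening: 0.064
```

```bash
python3 go.py .437 .184 .15 -79
```

```text
now [ 427.7 -181.8  150.8] [-180.     0.   -89.4] open 64.0 F [ 1.2  0.9 -3.2] t 4.25
shift cm [-36.56  -1.34   0.09] turn [-0.     0.    -0.181]
```

>>> {"name": "move_arm", "arguments": {"commands": [[5,-5,-0.2,0,0,0,-0.02],[5,-10,-0.4,0,0,0,-0.05],[5,-15.5,-0.6,0,0,0,-0.08],[5,-21,-0.8,0,0,0,-0.11],[5,-26.5,-1,0,0,0,-0.14],[5,-31.5,-1.2,0,0,0,-0.16],[5,-35,-1.3,0,0,0,-0.18],[5,-36.6,-1.3,0,0,0,-0.18]]}}

```text
clock: 5.25
tool_pos: [0.4365, 0.1846, 0.1506]
orientation: [180.0, 0.0, -78.9]
force: [0.2, -0.5, -3.7]
opening: 0.0642
```

```bash
python3 snap.py wrist w3; python3 snap.py top t3;python3 go.py .437 .184 .037 -79; python3 -c "
from ov import *
overlay('w3.pkl',[(.4371,.1843,11,.098,.134,0,.014)],'pics/w3o.png')"
```

```text
now [436.6 183.9 150.5] [180.   -0.  -78.9] open 64.2 F [ 0.1 -0.1 -2.6] t 5.35
shift cm [ 0.   -0.05 11.35] turn [ 0.    -0.     0.001]
```

View pics/w3o.png

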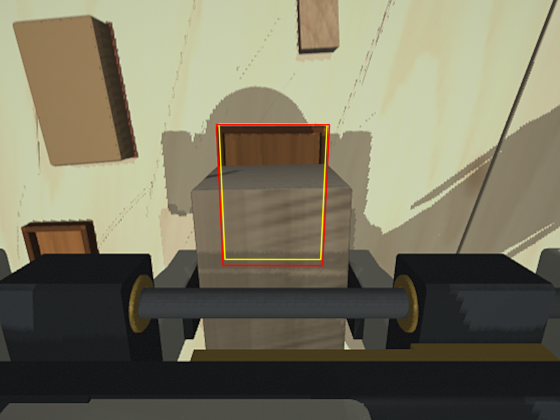

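View pics/t3.png

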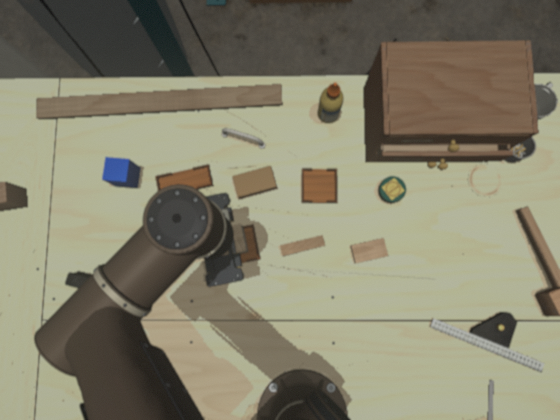

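>>> {"name": "move_arm", "arguments": {"commands": [[5,0,0,2,0,0,0],[5,0,0,4,0,0,0],[5,0,0,6,0,0,0],[5,0,0,8,0,0,0],[5,0,0,9.5,0,0,0],[5,0,0,10.5,0,0,0],[5,0,0,11.2,0,0,0],[5,0,0,11.5,0,0,0]]}}

```text
clock: 6.35
tool_pos: [0.4369, 0.1828, 0.0355]
orientation: [-180.0, -0.0, -79.0]
force: [0.1, 0.5, -2.2]
opening: 0.0641
```

>>> {"name": "move_arm", "arguments": {"commands": [[8.5,0,0,0,0,0,0],[8.5,0,0,0,0,0,0],[8.5,0,0,0,0,0,0],[8.5,0,0,0,0,0,0],[8.5,0,0,-2,0,0,0],[8.5,0,0,-5,0,0,0],[8.5,0,0,-9,0,0,0],[8.5,0,0,-13,0,0,0]]}}

```text
clock: 7.35
tool_pos: [0.4366, 0.1828, 0.1669]
orientation: [180.0, -0.0, -79.0]
force: [0.7, -0.1, 0.1]
opening: 0.085
```

```bash
python3 snap.py wrist w4;  python3 snap.py side sd4; python3 go.py .4396 -.0051 .12 -76.2 .45 .184 .2 -79; python3 -c "
from ov import *
overlay('w4.pkl',[(.4371,.1843,11,.064,.1,0.004,.067)],'pics/w4o.png')
overlay('sd4.pkl',[(.4371,.1843,11,.064,.1,0.004,.067)],'pics/sd4o.png')"
```

```text
now [438.9 184.6 170. ] [-179.6    0.2  -78.9] open 85.0 F [-0.8 -0.1  0.4] t 7.45
shift cm [18.65  3.61  4.91] turn [-0.007  0.003 -0.048]
shift cm [ 0.26 -1.1  -2.99] turn [-0.007  0.004  0.001]
```

View pics/w4o.png

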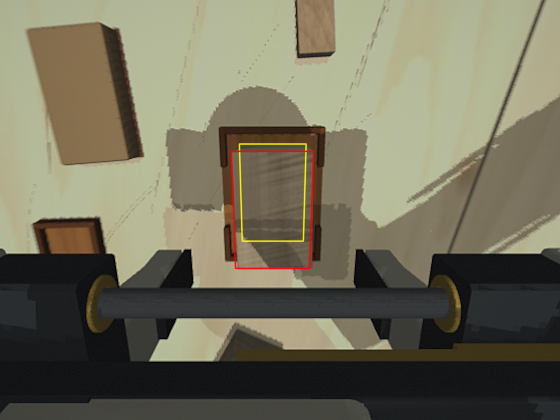

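View pics/sd4o.png

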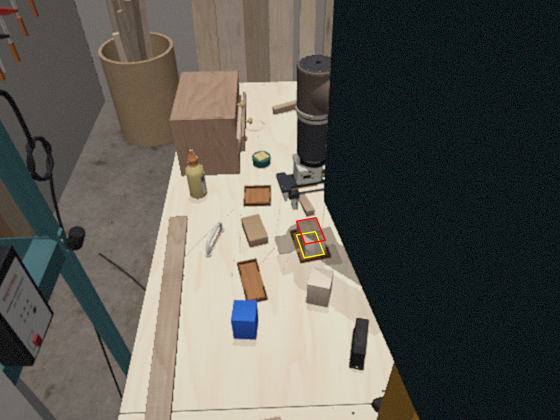

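>>> {"name": "move_arm", "arguments": {"commands": [[6,2,0.4,0,0,0,0],[6,5.5,1,0,0,0,-0.01],[6,10,1.9,1,0,0,-0.02],[6,14,2.7,3,0,0,-0.03],[6,17,3.3,5,0,0,-0.048],[6,18.5,3.4,6.5,0,0,-0.048],[6,18.5,3.4,6.5,0,0,-0.048],[6,18.5,3.4,6.5,0,0,-0.048]]}}

```text
clock: 8.45
tool_pos: [0.4385, -0.0054, 0.1005]
orientation: [180.0, -0.0, -76.3]
force: [0.4, -0.0, 0.7]
opening: 0.0599
```

```bash
python3 snap.py wrist w5;  python3 go.py .4396 -.0051 .004 -76.2; python3 -c "
from ov import *
overlay('w5.pkl',[(.4396,-.0051,13.8,.03,.12,0.0,.014)],'pics/w5o.png')"
```

```text
now [438.8  -5.  100.8] [-180.    -0.   -76.2] open 60.2 F [-0.1  0.2  1. ] t 8.5
shift cm [ 0.03 -0.07  9.68] turn [-0.    -0.    -0.001]
```

View pics/w5o.png

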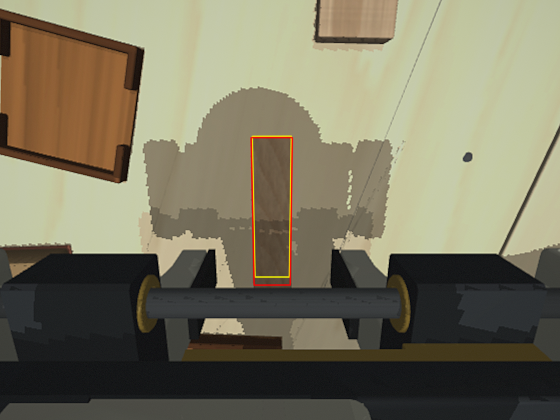

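>>> {"name": "move_arm", "arguments": {"commands": [[6,0,0,2,0,0,0],[6,0,0,4,0,0,0],[6,0,0,6,0,0,0],[6,0,0,7.5,0,0,0],[6,0,0,8.5,0,0,0],[6,0,0,9.2,0,0,0],[6,0,0,9.6,0,0,0],[6,0,0,9.6,0,0,0]]}}

```text
clock: 9.5
tool_pos: [0.4388, -0.0051, 0.0046]
orientation: [180.0, -0.0, -76.2]
force: [0.0, -0.6, 0.6]
opening: 0.0602
```

>>> {"name": "move_arm", "arguments": {"commands": [[2,0,0,0,0,0,0],[2,0,0,0,0,0,0],[2,0,0,0,0,0,0],[2,0,0,0,0,0,0],[2,0,0,0,0,0,0],[2,0,0,0,0,0,0],[2,0,0,0,0,0,0],[2,0,0,0,0,0,0]]}}

```text
clock: 10.5
tool_pos: [0.4388, -0.0051, 0.0047]
orientation: [-180.0, -0.0, -76.2]
force: [-1.2, 0.5, 5.4]
opening: 0.0294
```

```bash
python3 go.py .4396 -.0051 .15 -76.2  .6207 .3223 .15 -78.2
```

```text
now [438.8  -5.1   4.7] [-180.    -0.   -76.2] open 29.4 F [-1.2  0.5  5.4] t 10.5
shift cm [  0.02  -0.08 -14.53] turn [-0.    -0.    -0.001]
shift cm [-27.47 -25.46 -14.53] turn [-0.    -0.     0.034]
```

>>> {"name": "move_arm", "arguments": {"commands": [[2,0,0,-1,0,0,0],[2,0,0,-4,0,0,0],[2,0,0,-8,0,0,0],[2,-1.5,-1.4,-12,0,0,0],[2,-4,-3.7,-14.5,0,0,0.01],[2,-7,-6.5,-14.5,0,0,0.02],[2,-10,-9.3,-14.5,0,0,0.034],[2,-13.5,-12.5,-14.5,0,0,0.034]]}}

```text
clock: 11.5
tool_pos: [0.5282, 0.1566, 0.1502]
orientation: [-180.0, 0.0, -78.2]
force: [0.7, -0.6, -0.8]
opening: 0.0296
```

```bash
python3 go.py   .6207 .3223 .10 -78.2
```

```text
now [528.2 156.6 150.2] [-180.     0.   -78.2] open 29.6 F [ 0.7 -0.6 -0.8] t 11.5
shift cm [-14.33 -12.43   5.03] turn [-0.     0.    -0.001]
```

>>> {"name": "move_arm", "arguments": {"commands": [[2,-3,-2.6,0,0,0,0],[2,-6,-5.2,0,0,0,0],[2,-9,-7.8,0,0,0,0],[2,-12,-10.4,1,0,0,0],[2,-13.5,-11.7,3,0,0,0],[2,-14.3,-12.4,5,0,0,0],[2,-14.3,-12.4,5,0,0,0],[2,-14.3,-12.4,5,0,0,0]]}}

```text
clock: 12.5
tool_pos: [0.6201, 0.3204, 0.1002]
orientation: [-180.0, -0.0, -78.2]
force: [-0.9, 0.7, 0.2]
opening: 0.0297
```

```bash
python3 snap.py wrist w6;python3 snap.py side sd6;  python3 go.py .6207 .3223 .009 -78.2; python3 -c "
from ov import *
overlay('w6.pkl',[(.6207,.3223,11.8,.062,.152,0.0,.014)],'pics/w6o.png')
from crop import crop
import pickle
crop(pickle.load(open('sd6.pkl','rb'))['frame'],200,190,150,150,4,'pics/sd6.png')
"
```

```text
now [620.4 320.7 100.9] [-179.9    0.   -78.2] open 29.5 F [ 0.5 -0.5 -0.6] t 12.6
shift cm [-0.14 -0.05  9.19] turn [-0.001  0.001 -0.   ]
```

View pics/w6o.png

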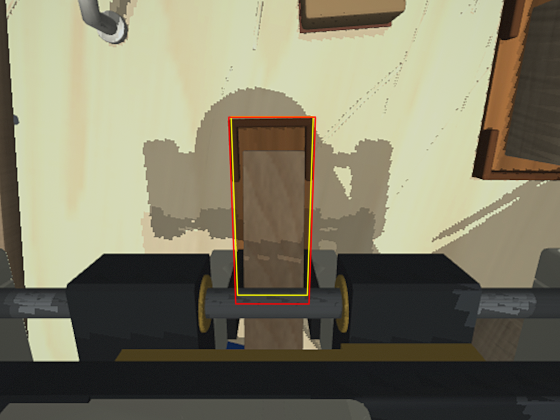

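View pics/sd6.png

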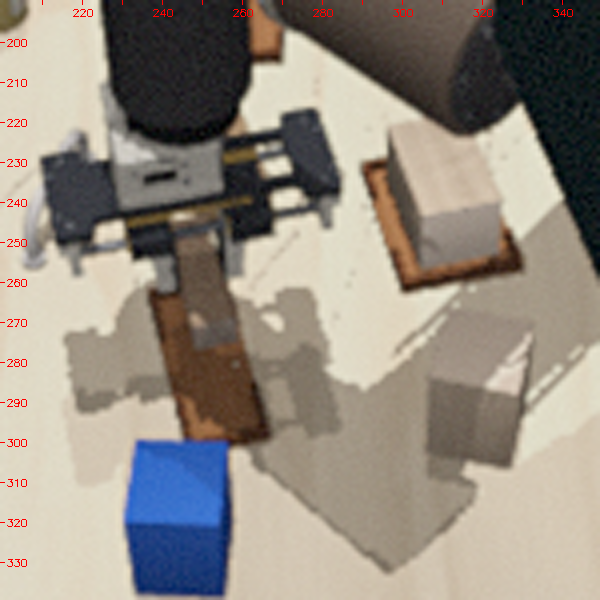

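>>> {"name": "move_arm", "arguments": {"commands": [[2,-0.1,0,2,0,0,0],[2,-0.1,0,4,0,0,0],[2,-0.1,0,5.5,0,0,0],[2,-0.1,0,7,0,0,0],[2,-0.1,0,8,0,0,0],[2,-0.1,0,8.7,0,0,0],[2,-0.1,0,9.1,0,0,0],[2,-0.1,0,9.1,0,0,0]]}}

```text
clock: 13.6
tool_pos: [0.6202, 0.3223, 0.009]
orientation: [-180.0, 0.0, -78.2]
force: [-1.2, 0.4, -0.4]
opening: 0.0295
```

>>> {"name": "move_arm", "arguments": {"commands": [[4.5,0,0,0,0,0,0],[4.5,0,0,0,0,0,0],[4.5,0,0,0,0,0,0],[4.5,0,0,0,0,0,0],[4.5,0,0,-1,0,0,0],[4.5,0,0,-3,0,0,0],[4.5,0,0,-7,0,0,0],[4.5,0,0,-11,0,0,0]]}}

```text
clock: 14.6
tool_pos: [0.6202, 0.3221, 0.1214]
orientation: [-179.9, 0.0, -78.2]
force: [0.0, 1.2, 0.9]
opening: 0.0451
```

```bash
python3 snap.py wrist w7; python3 -c "
from ov import *
overlay('w7.pkl',[(.6207,.3223,11.8,.062,.152,0.0,.014)],'pics/w7o.png')"; python3 go.py .4271 .3838 .16 -105.8
```

```text
now [622.9 323.6 128.2] [-179.5    0.2  -78.1] open 44.8 F [2.3 1.1 6.4] t 14.65
shift cm [-9.93 17.9  -3.31] turn [-0.008  0.005  0.483]
```

View pics/w7o.png

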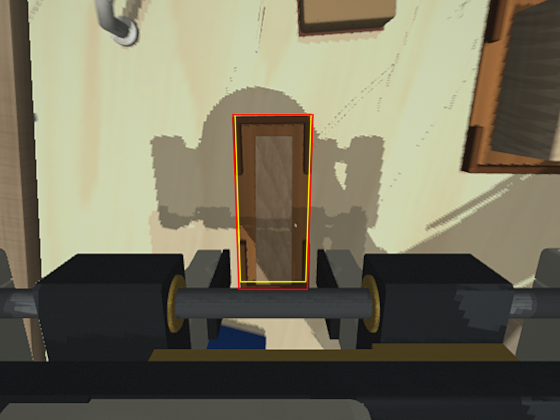

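>>> {"name": "move_arm", "arguments": {"commands": [[8.76,0,0,-2,0,0,0.05],[8.76,-1,2,-4,0,0,0.12],[8.76,-3,6,-6,0,0,0.2],[8.76,-5.5,10,-6,0,0,0.28],[8.76,-8,14,-6,0,0,0.36],[8.76,-9.9,17.7,-6,0,0,0.44],[8.76,-9.9,17.7,-6,0,0,0.48],[8.76,-9.9,17.7,-6,0,0,0.48]]}}

```text
clock: 15.65
tool_pos: [0.4263, 0.3834, 0.1803]
orientation: [-180.0, 0.1, -105.6]
force: [0.6, 0.8, 0.5]
opening: 0.0878
```

```bash
python3 snap.py wrist w8; python3 -c "
from ov import *
overlay('w8.pkl',[(.4271,.3838,-15.8,.062,.064,0.0,.09)],'pics/w8o.png')"; python3 go.py .4271 .3838 .04 -105.8
```

```text
now [426.6 383.1 179.8] [-1.800e+02  1.000e-01 -1.056e+02] open 87.6 F [0.7 0.3 0.3] t 15.7
shift cm [-0.06 -0.02 13.98] turn [-0.001  0.002  0.003]
```

View pics/w8o.png

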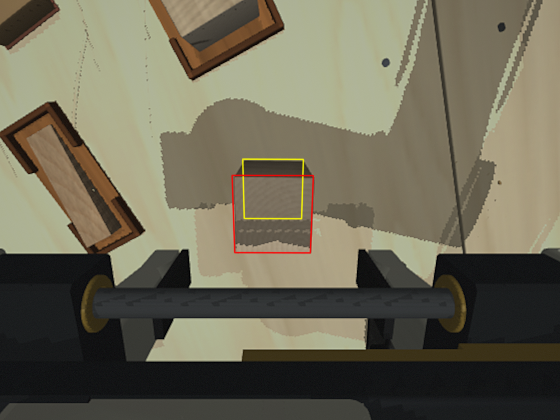

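>>> {"name": "move_arm", "arguments": {"commands": [[8.76,0,0,2,0,0,0],[8.76,0,0,4.5,0,0,0],[8.76,0,0,7,0,0,0],[8.76,0,0,9.5,0,0,0],[8.76,0,0,11.5,0,0,0],[8.76,0,0,13,0,0,0],[8.76,0,0,13.8,0,0,0],[8.76,0,0,13.8,0,0,0]]}}

```text
clock: 16.7
tool_pos: [0.4266, 0.3826, 0.0404]
orientation: [180.0, -0.0, -105.7]
force: [0.0, -0.0, -0.3]
opening: 0.0877
```

>>> {"name": "move_arm", "arguments": {"commands": [[5,0,0,0,0,0,0],[5,0,0,0,0,0,0],[5,0,0,0,0,0,0],[5,0,0,0,0,0,0],[5,0,0,0,0,0,0],[5,0,0,0,0,0,0],[5,0,0,0,0,0,0],[5,0,0,0,0,0,0]]}}

```text
clock: 17.7
tool_pos: [0.4265, 0.383, 0.041]
orientation: [-180.0, 0.0, -105.7]
force: [-2.4, 0.0, 5.0]
opening: 0.0622
```

```bash
python3 go.py .4271 .3838 .2 -105.8 .6047 -.0524 .2 -90.6
```

```text
now [426.5 383.   41. ] [-180.     0.  -105.7] open 62.2 F [-2.4  0.   5. ] t 17.7
shift cm [ -0.1   -0.04 -15.9 ] turn [-0.     0.001  0.002]
shift cm [ 37.09 -28.93 -15.91] turn [-0.     0.    -0.263]
```

>>> {"name": "move_arm", "arguments": {"commands": [[5,0,0,-2,0,0,0],[5,0,0,-5,0,0,0],[5,0,0,-9,0,0,0],[5,1,-0.8,-13,0,0,0],[5,4,-3.1,-16,0,0,0],[5,7,-5.5,-16,0,0,-0.04],[5,10.5,-8.2,-16,0,0,-0.08],[5,14,-10.9,-16,0,0,-0.12]]}}

```text
clock: 18.7
tool_pos: [0.4934, 0.217, 0.2001]
orientation: [180.0, -0.0, -98.7]
force: [0.7, 0.3, -1.3]
opening: 0.0617
```

```bash
python3 go.py .6047 -.0524 .2 -90.6
```

```text
now [493.4 217.  200.1] [180.   -0.  -98.7] open 61.7 F [ 0.7  0.3 -1.3] t 18.7
shift cm [ 24.94 -15.09   0.  ] turn [ 0.001 -0.    -0.142]
```

>>> {"name": "move_arm", "arguments": {"commands": [[5,3.5,-2.1,0,0,0,-0.02],[5,7.5,-4.5,0,0,0,-0.04],[5,12,-7.3,0,0,0,-0.07],[5,16.5,-10,0,0,0,-0.1],[5,21,-12.7,1,0,0,-0.13],[5,24,-14.6,4,0,0,-0.142],[5,25,-15.1,7,0,0,-0.142],[5,25,-15.1,8,0,0,-0.142]]}}

```text
clock: 19.7
tool_pos: [0.6027, -0.0529, 0.1178]
orientation: [179.7, -0.0, -90.8]
force: [-1.0, -0.4, -2.0]
opening: 0.0617
```

```bash
python3 snap.py wrist w9;python3 snap.py side sd9;python3 snap.py top t9;  python3 go.py .6047 -.0524 .0455 -90.6; python3 -c "
from ov import *
overlay('w9.pkl',[(.6047,-.0524,-.6,.096,.098,0.0,.014)],'pics/w9o.png')
overlay('sd9.pkl',[(.6047,-.0524,-.6,.096,.098,0.0,.014)],'pics/sd9o.png')
"
```

```text
now [604.3 -51.2 120.6] [180.   -0.  -90.6] open 61.8 F [ 0.1  0.  -1.8] t 19.85
shift cm [ 0.12 -0.05  7.51] turn [ 0.001 -0.    -0.001]
```

View pics/w9o.png

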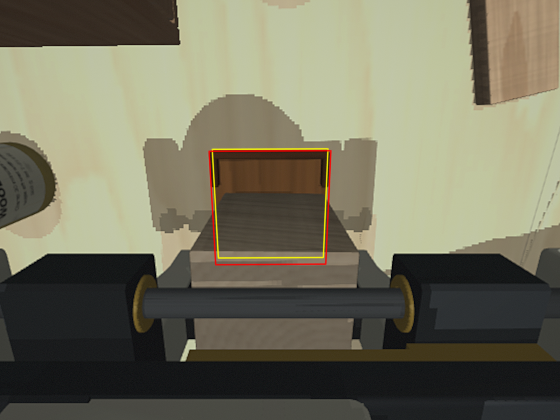

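View pics/sd9o.png

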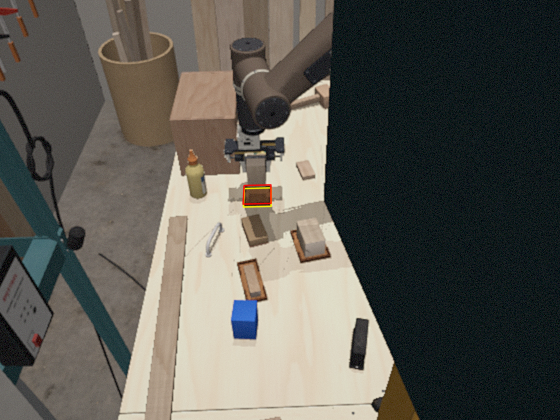

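>>> {"name": "move_arm", "arguments": {"commands": [[5,0.1,0,1.5,0,0,0],[5,0.1,0,3,0,0,0],[5,0.1,0,4.5,0,0,0],[5,0.1,0,5.7,0,0,0],[5,0.1,0,6.6,0,0,0],[5,0.1,0,7.2,0,0,0],[5,0.1,0,7.5,0,0,0],[5,0.1,0,7.5,0,0,0]]}}

```text
clock: 20.85
tool_pos: [0.6045, -0.0527, 0.0456]
orientation: [-180.0, -0.0, -90.7]
force: [-0.1, -0.1, -2.3]
opening: 0.0618
```

>>> {"name": "move_arm", "arguments": {"commands": [[8.5,0,0,0,0,0,0],[8.5,0,0,0,0,0,0],[8.5,0,0,0,0,0,0],[8.5,0,0,0,0,0,0],[8.5,0,0,-2,0,0,0],[8.5,0,0,-6,0,0,0],[8.5,0,0,-11,0,0,0],[8.5,0,0,-16,0,0,0]]}}

```text
clock: 21.85
tool_pos: [0.6041, -0.0528, 0.2071]
orientation: [180.0, -0.0, -90.7]
force: [1.1, 0.3, 0.2]
opening: 0.0848
```

```bash
python3 snap.py wrist w10; python3 -c "
from ov import *
overlay('w10.pkl',[(.6047,-.0524,-.6,.062,.064,0.004,.094)],'pics/w10o.png')"; python3 go.py .4251 -.1812 .12 -76.6
```

```text
now [607.5 -53.1 215. ] [-179.4   -0.   -90.6] open 85.2 F [2.7 0.  7.9] t 21.9
shift cm [13.   18.19  9.32] turn [-0.01  -0.002 -0.245]
```

View pics/w10o.png

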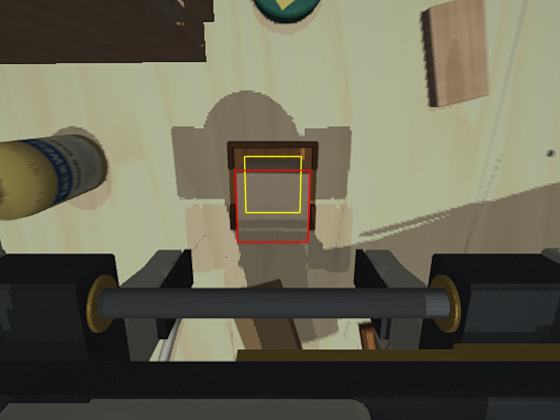

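>>> {"name": "move_arm", "arguments": {"commands": [[8,2,2.8,0,0,0,-0.03],[8,4.5,6.2,0,0,0,-0.08],[8,7,9.7,0,0,0,-0.13],[8,9.5,13.2,1,0,0,-0.18],[8,11.5,16,4,0,0,-0.22],[8,12.8,17.8,7,0,0,-0.245],[8,12.8,17.8,8.5,0,0,-0.245],[8,12.8,17.8,8.5,0,0,-0.245]]}}

```text
clock: 22.9
tool_pos: [0.424, -0.1788, 0.1198]
orientation: [179.9, 0.0, -76.7]
force: [0.1, -0.3, -0.1]
opening: 0.0799
```

```bash
python3 snap.py wrist w11; python3 -c "
from ov import *
overlay('w11.pkl',[(.4251,-.1812,13.4,.05,.09,0.0,.02)],'pics/w11o.png')"; python3 go.py .4251 -.1812 .006 -76.6
```

```text
now [ 424.8 -178.7  120.6] [180.   -0.  -76.7] open 80.3 F [0.  0.2 0.7] t 22.95
shift cm [ 0.25  0.03 11.46] turn [ 0.    -0.    -0.001]
```

View pics/w11o.png

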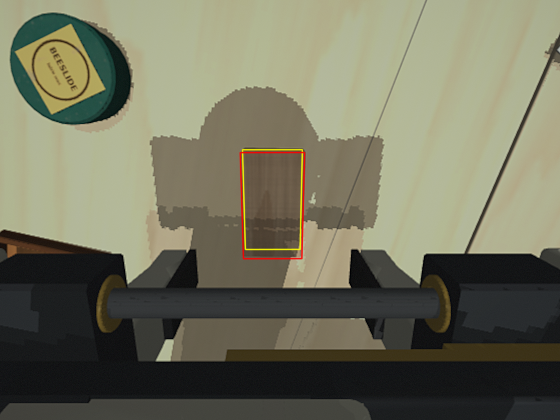

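>>> {"name": "move_arm", "arguments": {"commands": [[8,0.2,0,2,0,0,0],[8,0.2,0,4.5,0,0,0],[8,0.2,0,6.5,0,0,0],[8,0.2,0,8.5,0,0,0],[8,0.2,0,10,0,0,0],[8,0.2,0,11,0,0,0],[8,0.2,0,11.4,0,0,0],[8,0.2,0,11.4,0,0,0]]}}

```text
clock: 23.95
tool_pos: [0.4256, -0.1805, 0.0068]
orientation: [-180.0, -0.0, -76.6]
force: [0.0, 0.0, 0.0]
opening: 0.08
```

>>> {"name": "move_arm", "arguments": {"commands": [[4,0,0,0,0,0,0],[4,0,0,0,0,0,0],[4,0,0,0,0,0,0],[4,0,0,0,0,0,0],[4,0,0,0,0,0,0],[4,0,0,0,0,0,0],[4,0,0,0,0,0,0],[4,0,0,0,0,0,0]]}}

```text
clock: 24.95
tool_pos: [0.4254, -0.1805, 0.0067]
orientation: [-180.0, -0.0, -76.6]
force: [-1.2, -0.0, 5.8]
opening: 0.0494
```

```bash
python3 go.py .437 .1828 .2 -79
```

```text
now [ 425.4 -180.5    6.7] [-180.    -0.   -76.6] open 49.4 F [-1.2 -0.   5.8] t 24.95
shift cm [-35.08  -9.52 -19.33] turn [-0.    -0.     0.041]
```

>>> {"name": "move_arm", "arguments": {"commands": [[4,0,0,-1,0,0,0],[4,0,0,-4,0,0,0],[4,0,0,-8,0,0,0],[4,-1.5,-0.4,-12,0,0,0],[4,-4,-1.1,-15.3,0,0,0.01],[4,-8,-2.2,-15.3,0,0,0.02],[4,-12,-3.3,-15.3,0,0,0.03],[4,-16,-4.3,-15.3,0,0,0.041]]}}

```text
clock: 25.95
tool_pos: [0.43, -0.0137, 0.1602]
orientation: [-179.9, 0.0, -79.0]
force: [-0.0, 0.3, 0.0]
opening: 0.0497
```

```bash
python3 go.py .437 .1828 .16 -79
```

```text
now [430.  -13.7 160.2] [-179.9    0.   -79. ] open 49.7 F [-0.   0.3  0. ] t 25.95
shift cm [-19.16  -4.43   0.03] turn [-0.001  0.    -0.001]
```

>>> {"name": "move_arm", "arguments": {"commands": [[4,-4,-0.9,0,0,0,0],[4,-8,-1.8,0,0,0,0],[4,-12,-2.8,0,0,0,0],[4,-15.5,-3.6,0,0,0,0],[4,-18,-4.2,0,0,0,0],[4,-19.2,-4.4,0,0,0,0],[4,-19.2,-4.4,0,0,0,0],[4,-19.2,-4.4,0,0,0,0]]}}

```text
clock: 26.95
tool_pos: [0.4365, 0.1812, 0.1596]
orientation: [180.0, -0.0, -79.0]
force: [-0.6, 0.0, -0.2]
opening: 0.0496
```

```bash
python3 snap.py wrist w12;python3 snap.py side sd12; python3 -c "
from ov import *
overlay('w12.pkl',[(.4371,.1835,11,.064,.1,0.004,.067)],'pics/w12o.png')
from crop import crop
import pickle
crop(pickle.load(open('sd12.pkl','rb'))['frame'],240,150,140,140,4,'pics/sd12.png')"; python3 go.py .437 .183 .075 -79
```

```text
now [436.7 181.1 159.6] [180.    0.  -79.1] open 49.7 F [ 0.6  0.1 -0.2] t 27.05
shift cm [-0.18 -0.07  8.46] turn [ 0.     0.    -0.001]
```

View pics/w12o.png

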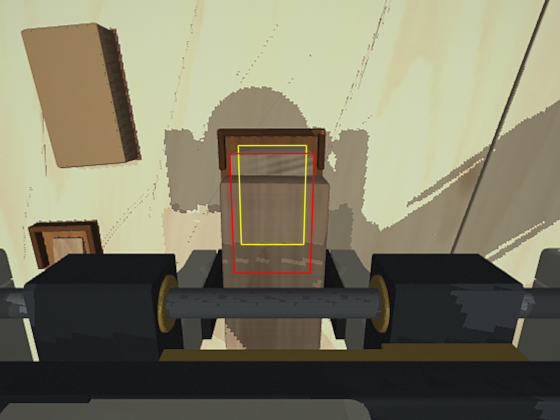

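View pics/sd12.png

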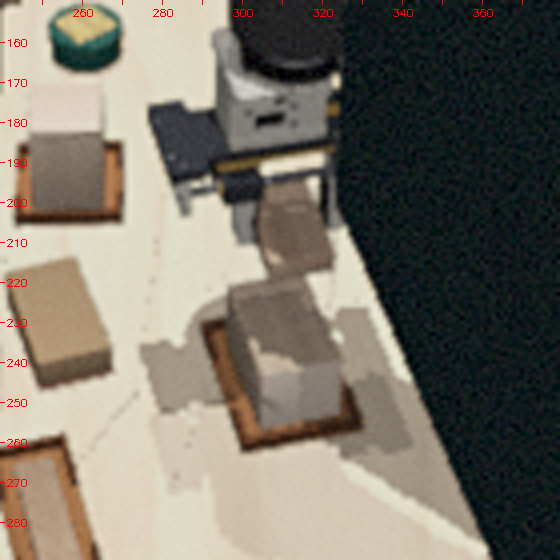

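>>> {"name": "move_arm", "arguments": {"commands": [[4,-0.1,0,2,0,0,0],[4,-0.1,0,4,0,0,0],[4,-0.1,0,5.5,0,0,0],[4,-0.1,0,6.8,0,0,0],[4,-0.1,0,7.7,0,0,0],[4,-0.1,0,8.2,0,0,0],[4,-0.1,0,8.5,0,0,0],[4,-0.1,0,8.5,0,0,0]]}}

```text
clock: 28.05
tool_pos: [0.4366, 0.183, 0.0746]
orientation: [-180.0, -0.0, -79.0]
force: [-0.1, 0.2, 0.5]
opening: 0.0493
```

```bash
python3 snap.py side sd13; python3 -c "
from crop import crop
import pickle
crop(pickle.load(open('sd13.pkl','rb'))['frame'],270,190,100,100,6,'pics/sd13.png')"; python3 go.py .437 .183 .0745 -79
```

```text
now [436.7 183.1  74.8] [-180.    0.  -79.] open 49.8 F [-1.1 -0.2  0.2] t 28.1
shift cm [ 0.01 -0.03  0.03] turn [-0.  0.  0.]
```

View pics/sd13.png

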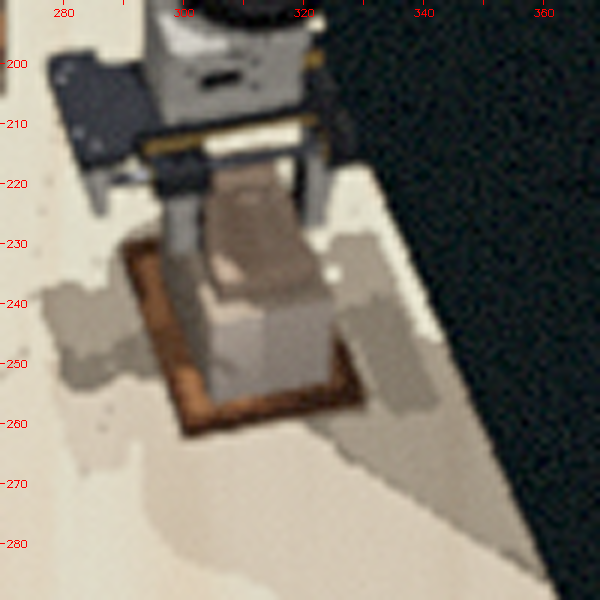

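>>> {"name": "move_arm", "arguments": {"commands": [[4,0,0,0.05,0,0,0],[6.5,0,0,0.05,0,0,0],[6.5,0,0,0.05,0,0,0],[6.5,0,0,0.05,0,0,0],[6.5,0,0,0.05,0,0,0],[6.5,0,0,-2,0,0,0],[6.5,0,0,-5,0,0,0],[6.5,0,0,-9,0,0,0]]}}

```text
clock: 29.1
tool_pos: [0.436, 0.1825, 0.1649]
orientation: [179.9, -0.1, -79.0]
force: [0.9, 0.1, 0.0]
opening: 0.0651
```

```bash
python3 snap.py wrist w14; python3 go.py .437 -.1 .25 -79; python3 -c "
from ov import *
overlay('w14.pkl',[(.4371,.1835,11,.05,.09,0.067,.087)],'pics/w14o.png')"
```

```text
now [438.7 184.2 170.7] [-1.797e+02  1.000e-01 -7.890e+01] open 65.6 F [3.3 1.3 6.3] t 29.15
shift cm [27.84  5.58 -8.02] turn [-0.006  0.002  0.001]
```

View pics/w14o.png

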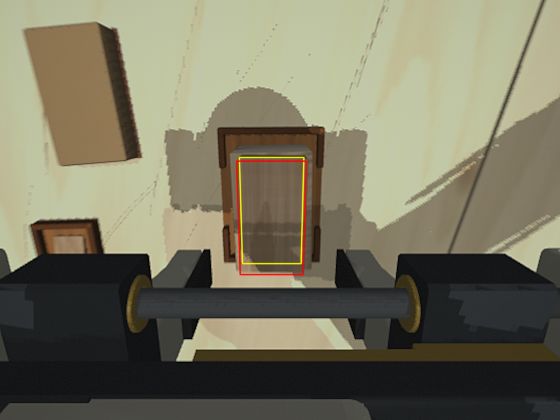

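>>> {"name": "move_arm", "arguments": {"commands": [[6.5,0,0,-3,0,0,0],[6.5,4,0.8,-6,0,0,0],[6.5,9,1.8,-8,0,0,0],[6.5,14,2.8,-8,0,0,0],[6.5,20,4,-8,0,0,0],[6.5,26,5,-8,0,0,0],[6.5,32,6,-8,0,0,0],[6.5,38,7,-8,0,0,0]]}}

```text
clock: 30.15
tool_pos: [0.4402, -0.2055, 0.2448]
orientation: [-179.9, -0.0, -79.0]
force: [1.6, 0.8, 0.6]
opening: 0.0651
```

```bash
python3 snap.py side sd15;python3 snap.py top t15; python3 -c "
from crop import crop
import pickle
s=pickle.load(open('sd15.pkl','rb'))['frame'];t=pickle.load(open('t15.pkl','rb'))['frame']
crop(s,225,145,130,170,4,'pics/sd15.png');crop(t,140,150,250,130,4,'pics/t15c.png')
crop(s,280,210,60,60,10,'pics/sd15b.png');crop(t,195,210,75,65,10,'pics/t15b.png')"; python3 go.py
```

```text
now [ 439.5 -208.2  244. ] [179.9  -0.  -79.3] open 65.2 F [ 0.2  0.1 -0.5] t 30.25
```

View pics/sd15.png

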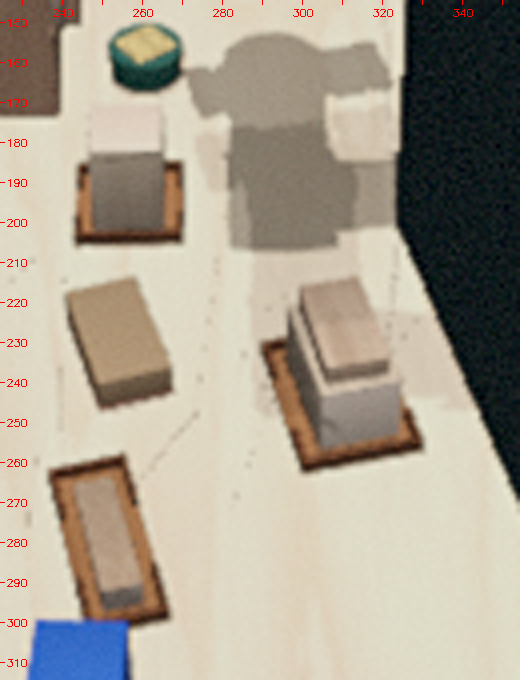

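View pics/t15c.png

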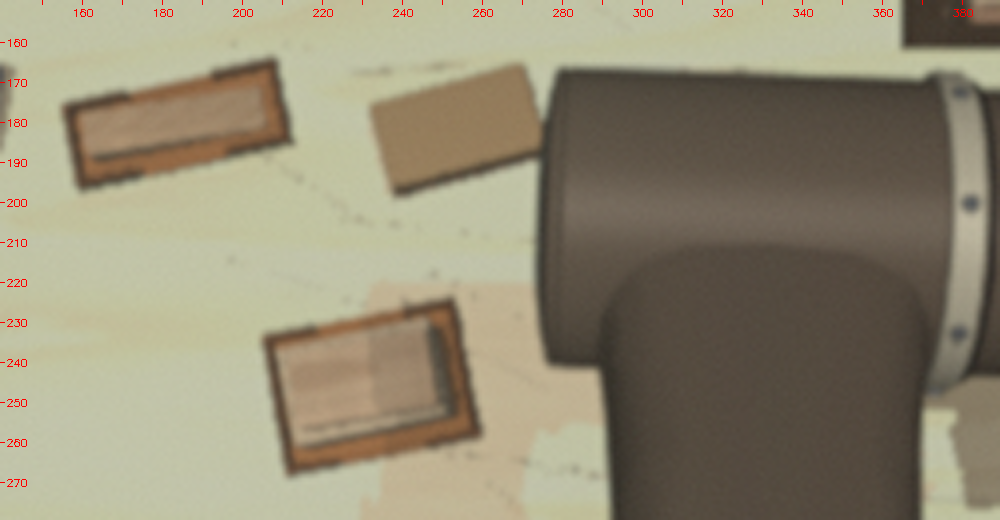

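View pics/sd15b.png

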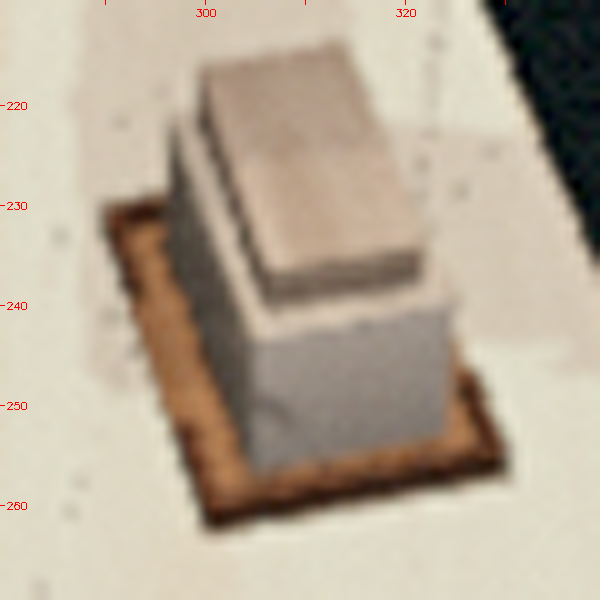

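View pics/t15b.png

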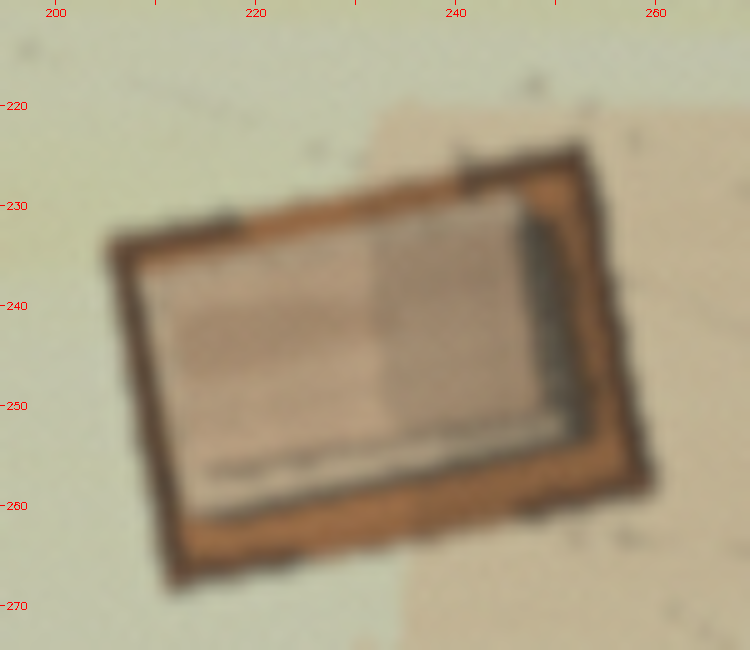

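```bash
python3 - <<'E'
from ov import overlay
import cv2
B=[(.4371,.1835,11,.064,.1,0.004,.067),(.4371,.1835,11,.05,.09,0.067,.087),(.6207,.3223,11.8,.03,.12,.004,.018),(.6047,-.0524,-.6,.062,.064,.004,.094),(.6207,.3223,11.8,.05,.14,.004,.004),(.4371,.1843,11,.086,.122,.004,.004)]
overlay('sd15.pkl',B,'pics/a.png');overlay('t15.pkl',B,'pics/b.png')
a=cv2.imread('pics/a.png')[165:310,230:340];b=cv2.imread('pics/b.png')[155:275,150:270]
cv2.imwrite('pics/a2.png',cv2.resize(a,None,fx=4,fy=4));cv2.imwrite('pics/b2.png',cv2.resize(b,None,fx=5,fy=5))
E
```

```text
(no output)
```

View pics/a2.png

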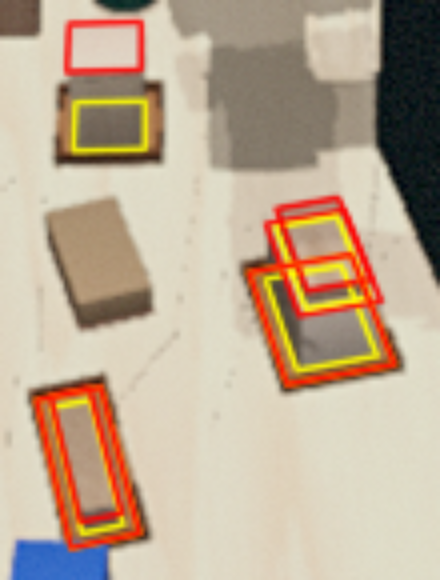

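View pics/b2.png

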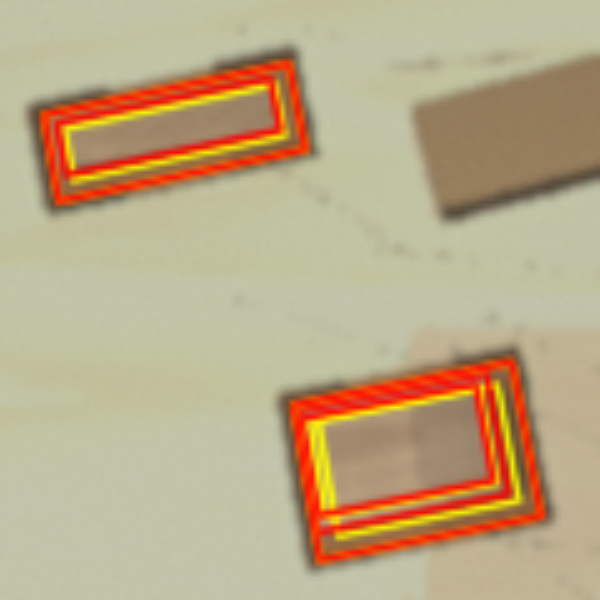

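```bash
python3 -c "
from plant import job,sensors
print(job.close_job(),sensors.get_obs()['clock'])"
```

```text
the job is handed in; nothing more can be done
the job is handed in; nothing more can be done
```

All four scraps are put away. The post stands in the square tray, the brick lies flat in the oblong tray, and the wedge lies in the slim tray. The thin board is on the brick, centred and lengthwise. The job was handed in about 30 s into the 102 s allowed, with the gripper open and the arm well clear; handing in gives no verdict.

- **Grasps:** the fingers stopped at 63.6, 29.4, 62.2 and 49.4 mm for the brick, wedge, post and board, which matches their widths. No force reading went above about 8 N.
- **Final check:** I drew the intended poses over the last side and top pictures. In the side view the brick, board, wedge and post lined up to about 2 mm, by eye rather than by a new fit. In the top view the arm hid the post and the wax tin, so the post rests on the side view and the wrist picture taken after its release.
- **Sanding block, tin and blue block:** in the last pictures they look to be where they started, and the arm never touched them.
- **Disagreement:** the first two-view fit put the tray rims at 7–8 mm instead of 14, and the post and brick tops about 4 mm low. I took this as error in picking corners. The wrist-camera overlays then agreed with the stated sizes, so I used the stated heights.

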